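# Dial open the collar dispenser and empty it

## Task

On the collar dispenser, turn the dial on top of the jar counter-clockwise until its largest opening, the big window, is fully over the jar's mouth at the tray side. Then swing the side crank over towards the tray to tip the jar, so that both brass collars drop out into the dispenser's tray, and let go.

Things in the scene. Friction and masses are not known exactly. Their poses are not given: they have to be found in the camera images.
- dispenser: Fixed grey metal stand, base 100 x 200 x 6 mm. Two upright cheeks (122 mm high, outer faces at x = +-48 mm) carry a clear jar on a level pivot along x, 110 mm above the bench; an aluminium tray lies below. Origin: on the bench under the pivot's middle; z up; +y is where the jar pours; -x the crank's side. Base from y = -63 to +137 mm.
- tray_floor (a point): Middle of the floor of the stand's open tray (fixed), 37.5 mm to +y of the dispenser's origin and 9 mm above the bench; inside 76 mm in x, 179 mm in y, rim 23 mm above its floor.
- jar (a joint): Tilt of the jar (72 mm across, 88 mm high; its black lid has one mouth, an 80 degree sector on the +y side, with a small black lip). 0 rad upright (start, stop); grows as its top swings over to the tray (+y); stop at 2.6. Friction 0.2 N m: it stays where it is left. With the window over the mouth the collars slide out by about 2.3 rad.
- crank_grip (a point): Middle of the crank's peg: black, round, 12 mm thick, 50 mm long, parallel to the dispenser's x; 23 mm free to its end (-x), 25 mm to the crank arm. Turns with the jar at 60 mm radius about the pivot: in the dispenser's frame from x -83, y -58, z 125.5 mm (jar 0) over the top to y +58, z 127 mm (jar 2.6). Grip it from above, fingers either side in y; it turns in the grip.
- dial (a joint): Turn of the aluminium dial disc (74 mm across) on the jar. 0 rad: the largest opening (80 degree window) is fully over the mouth, at a stop. Negative is clockwise from there, seen from above: -1.22 puts the four 8 mm holes over the mouth, -2.3 (other stop) the nine 4 mm holes. Starts between -1.4 and -0.8. Friction 0.04 N m; stays where left.
- dial_grip (a point): Centre of the dial's grey bar grip, on the dial's axis: bar 44 mm long, 12 mm thick, 22 mm high, across the dial's middle. x runs along the bar, z up the dial's axis. Bar top 11 mm above this point, dial face about 8 to 11 mm below. At jar 0 it is 167.5 mm above the bench, over the dispenser's origin; at dial 0 the bar is parallel to the dispenser's x.
- collar_1: Solid brass collar, 16 mm in diameter, 12 mm high, 18 g, loose in the jar. Origin: centre of its underside.
- collar_2: Another collar of the same kind in the same jar.

How it is judged:
On the way:
1. the dial is turned to its largest opening (within 0.2 rad) while the jar still stands upright (within 0.3 rad) (value of joint dial above -0.2 rad and value of joint jar below 0.3 rad), for 0.2 s.
At the end, for the whole second after the job is handed in: Both collars lie at rest inside the dispenser's tray (their origins less than 40 mm above the bench, within the tray's walls) and the dial is still at its largest opening (within 0.2 rad). The jar may stay tipped or be swung back (value of joint dial above -0.2 rad and x of collar_1 in the frame of dispenser between -0.041 and 0.041 m and y of collar_1 in the frame of dispenser between -0.055 and 0.13 m and z of each of collar_1, collar_2 in the frame of dispenser below 0.04 m and linear speed of each of collar_1, collar_2 below 0.05 m/s and x of collar_2 in the frame of dispenser between -0.041 and 0.041 m and y of collar_2 in the frame of dispenser between -0.055 and 0.13 m); the robot touches nothing.
It also fails if it takes over 56 s, if anything falls off the work surface, if the arm or the gripper's body presses on something with over 40 N, if the wrist force passes 120 N, or if a joint passes its speed limit or range.

## Robot

A 6-joint arm with a two-finger parallel gripper is mounted at the origin on the work surface; the furniture and walls round the work are solid. World frame = base frame: x ahead of the robot, y to its left, z up, the work surface at z = 0. Lengths are in m, angles in rad, forces in N, time in s.
With the tool pointing down it reaches from about 0.35 to 0.775 m from the base axis. Payload 7.3 kg.
Tool frame: the origin (TCP) lies midway between the tips of the shut fingers; the grasp point (between the pads) lies 19 mm behind it (robot.grasp_offset is the z of the grasp point in the tool frame, in m); z points along the fingers, y is the direction in which the jaws open and shut (so a half turn about z gives the same grasp; the last joint's range is limited). The gripper opens to 92 mm and grips with 3 to 60 N. Pads are 19 mm wide; open, the fingers measure 130 mm over their backs; the gripper's body (75 mm by 190 mm) begins 47 mm behind the grasp point.
Start: joints at [1.024, 0.342, 1.524, -0, 1.275, -0.146], TCP at [0.205, 0.483, 0.227] pointing down, gripper open.
Joint ranges: [-2.53, 2.53], [-0.77, 2.02], [0.04, 2.7], [-1, 4.14], [0.28, 2.66], [-3.11, 3.11]. Speed limits (rad/s): [2.57, 2.57, 3.14, 3.14, 3.14, 3.14].

## Interface

Orientations are given as [roll, pitch, yaw] about the fixed x, y, z axes, in that order (R = Rz(yaw) Ry(pitch) Rx(roll)).
In Python, from cell import observe, imaging, workorder, robot gives the robot as it stands. The module is installed in compiled form; this text tells all that it offers.
- The arm moves only by the tool send_rows, never from a script. Its argument "series" is a list of rows, each a list of 7 numbers: the shift along the tool's x, y, z in m, then the turn, a rotation vector about the tool's x, y, z in rad, then the closure, from 0 (fully open) to 1 (shut). A call has 1 to 5 rows; each row shifts and turns the commanded pose from where the row before left it, along the tool's axes as they then stand; what a row does not reach is not made up. A row lasts 1/12 s, in which the tool goes at most 41.7 mm and 7.16 degrees, less where a joint would pass 70% of its speed; a pose out of reach is approached as far as the arm can. A call is refused whole if a number of a shift passes 0.0417 or a number of a turn 0.125, either way. A call with a gripper value outside its range is refused whole. The fingers move at their own pace and stop on an object; "newtons" is the grip in N (left out, the last holds). Time passes only in rows, so rows that do not move let the fingers close. It gives the time, the measured TCP pose, the force and the opening at its end, in the units of the state.
- observe(): the state, without advancing time (a new reading comes with each control period).
- imaging.read_camera(name): name is "scene" or "top" or "wrist"; returns a dict with "color" (420x560x3 uint8, red, green, blue), "range_z" (420x560 float32, m along the optical axis (not along the pixel's ray), 0 where there is no reading), "vfov" (degrees; the focal length in pixels is half the picture's height over the tangent of half this angle, whatever the lens; pixels are square), "cx", "cy" (the principal point, pixels), "T" (4x4, takes a point from camera to world coordinates). Camera axes: x right, y down, z forward; pixel columns grow to the right and rows downward; lengths in m; the calibration is good to about 2 mm. A picture is of the moment at which its call begins.
- workorder.hand_in(): hands the job in, once; it reports no verdict.
The state is a dict: "time": time; "qpos": joint angles; "qvel": joint speeds; "joint_efforts": joint torques, N m; "tool_pos": TCP position; "tool_rot": TCP orientation; "contact_force": force on the tool from outside, world axes, zero at the start; "torque": the same for the moment, N m; "opening": finger opening in m.
Only numpy, scipy, OpenCV 4.12 (cv2) and the standard library are available. Lean on these libraries where they do the work, as an engineer would, in place of code of your own. Each camera call takes 0.05 s, during which the arm holds its last target.

## Working session

There is one attempt and no reset: what is moved stays moved. The work goes in short steps, Python scripts to look and compute and a tool call to move; the robot and the scene stay as the last step left them, time stands still between calls to the robot, and variables do not carry over. Pictures are saved under pics/ and viewed, and the job is handed in when it is done.

Besides the shell and the picture viewer there is one more tool, called after "Emit:" by a JSON object that holds its "fn" and its "kwargs". send_rows: Moves the arm, as the interface text tells. Its arguments: {"type":"object","properties":{"series":{"type":"array","items":{"type":"array","items":{"type":"number"}}},"newtons":{"type":"number"}},"required":["series"]}

```bash
mkdir -p pics; ls; python3 - <<'E'
from cell import observe, imaging, workorder, robot
import cv2,numpy as np
print(observe()); print(robot.grasp_offset, [a for a in dir(robot) if a[0]!='_'])
for n in ['scene','top','wrist']:
    c=imaging.read_camera(n); cv2.imwrite(f'pics/{n}0.png',c['color'][:,:,::-1]); np.savez(f'{n}0.npz',**c)
    print(n,c['vfov'],c['cx'],c['cy'],np.round(c['T'],3).tolist())
E
```

```text
pics
{'time': 0.0, 'qpos': array([ 1.02401026e+00,  3.42735210e-01,  1.52503352e+00,  1.40356747e-05,
        1.27537765e+00, -1.45983087e-01]), 'qvel': array([ 0.00126581, -0.00084747,  0.00060204,  0.00090615, -0.00031262,
        0.00134735]), 'joint_efforts': array([ 1.47888662e-03, -4.31261730e+01, -2.44221926e+01,  7.17221992e-02,
        5.59725228e-02, -1.92728317e-04]), 'tool_pos': array([0.20458577, 0.48305425, 0.22603272]), 'tool_rot': array([-3.14005741e+00, -2.39291533e-04,  2.74078540e+00]), 'contact_force': array([-0.12316544, -0.94652061,  0.25964526]), 'torque': array([0.0256256 , 0.05443212, 0.04359532]), 'opening': 0.09155447755152288}
-0.0188 ['IKError', 'grasp_offset']
scene 57.893722393655224 277.0689508308531 213.81430144038745 [[0.645, -0.528, 0.553, 0.026], [-0.764, -0.43, 0.481, -0.167], [-0.017, -0.732, -0.681, 0.695], [0.0, 0.0, 0.0, 1.0]]
top 49.45584123940508 280.41038890387756 216.59291063467379 [[0.309, -0.929, 0.203, 0.307], [-0.951, -0.302, 0.064, 0.218], [0.002, -0.213, -0.977, 0.965], [0.0, 0.0, 0.0, 1.0]]
wrist 68.0902227325848 276.64688548849676 209.2353903893704 [[0.389, 0.879, 0.274, 0.13], [0.921, -0.372, -0.117, 0.514], [-0.001, 0.298, -0.955, 0.385], [0.0, 0.0, 0.0, 1.0]]
```

View pics/scene0.png

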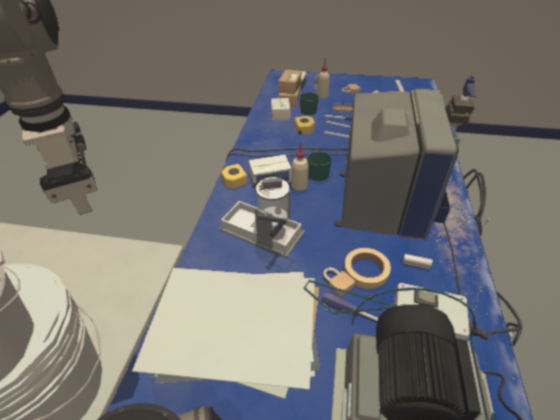

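View pics/top0.png

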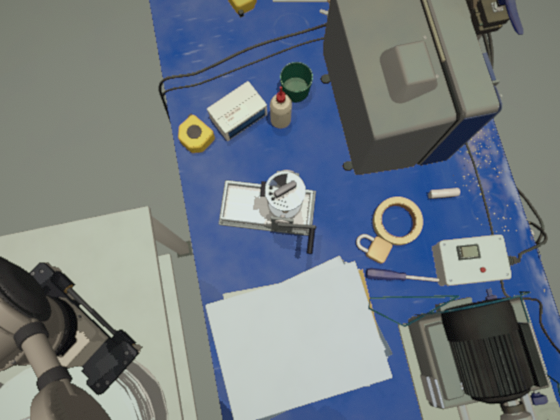

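View pics/wrist0.png

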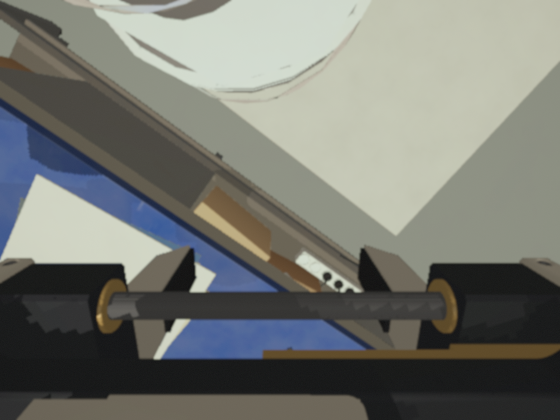

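The dispenser is at about (268,205) in the top view and (265,215) in the scene view, with the tray to the left in the top view. Next I'll zoom in and measure.

```bash
cat > h.py <<'E'
import numpy as np,cv2
def cam(n,i):
    return dict(np.load(f'{n}{i}.npz'))
def K(c):
    h,w=c['color'].shape[:2]; f=h/2/np.tan(np.radians(float(c['vfov']))/2); return f,float(c['cx']),float(c['cy'])
def cloud(c):
    f,cx,cy=K(c); z=c['range_z']; v,u=np.mgrid[:z.shape[0],:z.shape[1]]
    P=np.stack([(u-cx)/f*z,(v-cy)/f*z,z],-1); T=c['T']; return P@T[:3,:3].T+T[:3,3]
def ray(c,u,v,h):
    f,cx,cy=K(c); d=c['T'][:3,:3]@np.array([(u-cx)/f,(v-cy)/f,1]); o=c['T'][:3,3]; return o+d*(h-o[2])/d[2]
def proj(c,p):
    f,cx,cy=K(c); q=c['T'][:3,:3].T@(np.asarray(p)-c['T'][:3,3]); return q[0]/q[2]*f+cx,q[1]/q[2]*f+cy
E
python3 - <<'E'
from h import *
for n,(a,b,x,y) in dict(top=(160,250,205,335),scene=(165,255,205,320)).items():
    c=cam(n,0); im=c['color'][a:b,x:y,::-1]; cv2.imwrite(f'pics/{n}0z.png',cv2.resize(im,None,fx=6,fy=6,interpolation=cv2.INTER_CUBIC))
c=cam('top',0);P=cloud(c)
print(np.round(P[165:240:5,220:325:8,2]*1000).astype(int))
p=P[165:240,220:325].reshape(-1,3)
for lo,hi in[(.02,.04),(.11,.13),(.15,.163),(.17,.185)]:
    q=p[(p[:,2]>lo)&(p[:,2]<hi)]; print(lo,len(q),q.mean(0).round(4),q.min(0).round(3),q.max(0).round(3))
    if len(q)>5: print(cv2.minAreaRect((q[:,:2]*1000).astype(np.float32)))
E
```

```text
[[  1  -1   0  -2   0  -1   1   2   0   6  -1   1  -2  -2]
 [ -2   2  -2  -2  -2   2  -2   1 123   1   2   0  -1  -1]
 [ -1  -1   1   1  -2   1   0 156 155 158  -1  -1   1   2]
 [  0  -2  -2   0   2 965 161 156 154 178 159   3   0   2]
 [ -1  15  15  22  31  35 156 965 179 181 159  -1   0   2]
 [  1   9   9  11   9 154 157 179 181 158 156  34   2   0]
 [  1   9   9   9  11 155 157 180 159 156 157  12   2   1]
 [  2  11   8  11  12  10 158 154 156 156 158   8   3   2]
 [ -1   9   7  10   8  11 106 159 158 158 133   7   4   2]
 [  1   9  10  10   8  11  12 133 157 139  73  10  -1   1]
 [  7   8  10  12   7   9   9  91 116  96  12  21   4  -2]
 [  9  17  28  31  14  10  12 120 122 123  10  33   0  -2]
 [  0   5   9   4   5   6  15  63 119 124 126 131  -2   4]
 [  0   0   1   2  -4  -1   3  17  17   6   7   5   1   0]
 [ -1  -1   2   1   3   4   1   2   0   1   1 128   1  -3]]
0.02 431 [0.5065 0.3344 0.03  ] [0.46  0.219 0.02 ] [0.574 0.414 0.039]
((513.05078125, 315.0426025390625), (90.46228790283203, 185.32659912109375), 10.700043678283691)
0.11 393 [0.4906 0.2621 0.1214] [0.458 0.202 0.11 ] [0.575 0.31  0.13 ]
((505.0224609375, 265.591796875), (148.0204315185547, 75.99952697753906), 35.33372497558594)
0.15 1086 [0.5217 0.2807 0.1565] [0.487 0.242 0.15 ] [0.562 0.327 0.163]
((520.8719482421875, 282.2095947265625), (74.20649719238281, 81.87588500976562), 46.28961944580078)
0.17 175 [0.5227 0.2785 0.1779] [0.505 0.262 0.171] [0.542 0.295 0.182]
((523.4943237304688, 278.5809631347656), (12.09249210357666, 43.25812911987305), 48.34056091308594)
```

```bash
true
```

```text
(no output)
```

View pics/top0z.png

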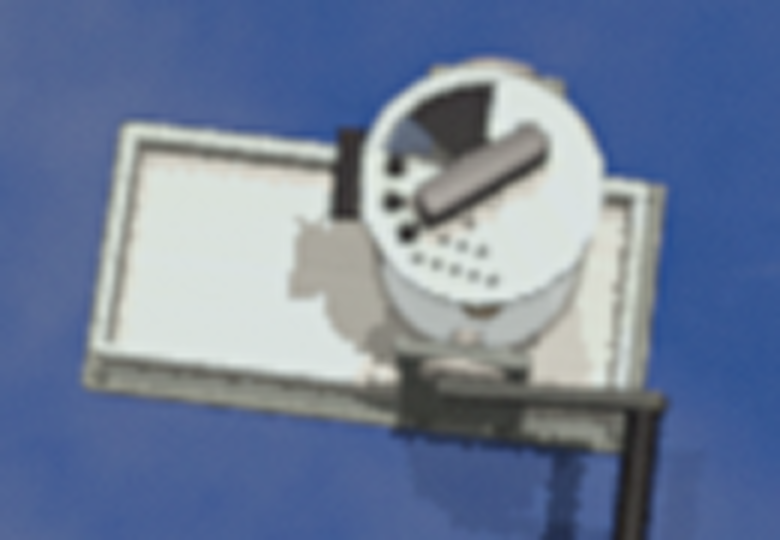

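View pics/scene0z.png

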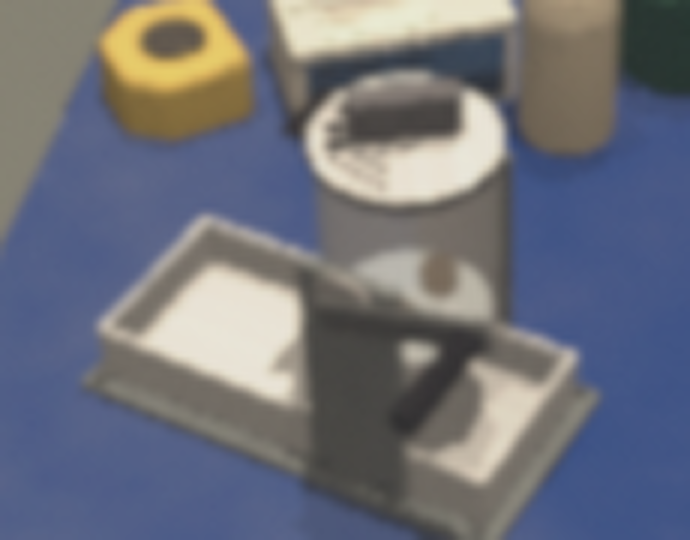

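```bash
python3 - <<'E'
from h import *
for n in['top','scene']:
    c=cam(n,0);P=cloud(c);p=P.reshape(-1,3)
    near=(abs(p[:,0]-.52)<.06)&(abs(p[:,1]-.28)<.06)
    q=p[near&(p[:,2]>.148)&(p[:,2]<.164)]; 
    print(n,'disc circ',cv2.minEnclosingCircle((q[:,:2]*1000).astype(np.float32)),np.median(q[:,2]),len(q))
    q=p[near&(p[:,2]>.170)&(p[:,2]<.19)]; print('bar',cv2.minAreaRect((q[:,:2]*1000).astype(np.float32)),np.median(q[:,2]))
    q=p[(abs(p[:,0]-.52)<.12)&(abs(p[:,1]-.31)<.14)&(p[:,2]>.007)&(p[:,2]<.045)]
    print('tray',cv2.minAreaRect((q[:,:2]*1000).astype(np.float32)),len(q))
    q=p[(abs(p[:,0]-.44)<.05)&(abs(p[:,1]-.205)<.04)&(p[:,2]>.10)&(p[:,2]<.15)]
    print('peg',cv2.minAreaRect((q[:,:2]*1000).astype(np.float32)),q.mean(0),len(q))
    # tray corners by colour of rim in image: edges
P=cloud(cam('top',0));p=P.reshape(-1,3)
q=p[(p[:,2]>.19)&(p[:,2]<.6)&(p[:,0]>.35)]
for x in np.arange(.35,.95,.05): print(round(x,2),[int(1000*q[(abs(q[:,0]-x)<.025)&(abs(q[:,1]-y)<.025)][:,2].max(initial=0)) for y in np.arange(-.1,.65,.05)])
E
```

```text
top disc circ ((522.3339233398438, 284.55999755859375), 42.3824462890625) 0.15683815666719164 1094
bar ((523.4943237304688, 278.5809631347656), (12.09249210357666, 43.25812911987305), 48.34056091308594) 0.1781985645660602
tray ((515.5630493164062, 310.7431945800781), (330.0718688964844, 171.245361328125), 74.85704040527344) 2468
peg ((455.38604736328125, 220.6261749267578), (53.67255401611328, 41.762943267822266), 8.64376449584961) [0.46219621 0.21282648 0.12941995] 252
scene disc circ ((521.7804565429688, 282.60723876953125), 42.30829620361328) 0.15736433856686416 483
bar ((523.2335205078125, 276.7562255859375), (13.105460166931152, 43.278751373291016), 47.93545150756836) 0.17774371332617678
tray ((515.9067993164062, 311.5692138671875), (331.8426818847656, 168.0494384765625), 74.41414642333984) 1856
peg ((454.41387939453125, 219.8179931640625), (55.76715850830078, 41.85550308227539), 9.536455154418945) [0.46224382 0.21222801 0.12813096] 196
0.35 [0, 0, 0, 0, 0, 0, 0, 0, 0, 0, 0, 0, 0, 0, 0]
0.4 [206, 199, 0, 0, 0, 0, 0, 0, 0, 0, 0, 0, 0, 0, 0]
0.45 [210, 0, 0, 0, 0, 0, 0, 0, 0, 0, 0, 0, 0, 0, 0]
0.5 [0, 0, 0, 0, 0, 0, 0, 0, 0, 0, 0, 0, 0, 0, 0]
0.55 [0, 0, 0, 0, 0, 0, 0, 0, 0, 0, 0, 0, 0, 0, 0]
0.6 [0, 0, 0, 0, 0, 0, 0, 0, 0, 0, 0, 0, 0, 0, 0]
0.65 [0, 0, 0, 0, 246, 241, 226, 0, 0, 0, 0, 0, 0, 0, 0]
0.7 [0, 0, 277, 276, 268, 278, 237, 0, 0, 0, 0, 0, 0, 0, 0]
0.75 [0, 268, 278, 277, 284, 285, 257, 232, 0, 0, 0, 0, 0, 0, 0]
0.8 [0, 0, 347, 277, 284, 285, 270, 239, 0, 0, 0, 0, 0, 0, 0]
0.85 [0, 0, 348, 345, 277, 273, 258, 246, 235, 0, 0, 0, 0, 0, 0]
0.9 [0, 0, 343, 340, 280, 276, 259, 247, 234, 0, 0, 0, 0, 0, 0]
```

```bash
python3 - <<'E'
from h import *
c=cam('top',0)
A={k:ray(c,205+(u)/6,160+(v)/6,h) for k,(u,v,h) in dict(TL=(122,122,.032),BL=(92,355,.032),TR=(662,185,.032),bBL=(85,392,.006),bBR=(622,448,.006),pegc=(648,400,.1315)).items()}
for k in A: print(k,A[k].round(4))
d=A['TL']-A['TR'];print(np.degrees(np.arctan2(-d[0],d[1])),np.linalg.norm(d))
d=A['bBL']-A['bBR'];print(np.degrees(np.arctan2(-d[0],d[1])),np.linalg.norm(d))
d=A['TL']-A['BL'];print(np.degrees(np.arctan2(d[1],d[0])),np.linalg.norm(d))
E
```

```text
TL [0.5395 0.4157 0.032 ]
BL [0.4565 0.3974 0.032 ]
TR [0.5767 0.2265 0.032 ]
bBL [0.4471 0.4002 0.006 ]
bBR [0.4871 0.2118 0.006 ]
pegc [0.4805 0.2094 0.1315]
11.127967745036567 0.1927888910601
11.97678110582802 0.19262434118658794
12.416886693842786 0.08497906028053757
```

Emit:
{"fn": "send_rows", "kwargs": {"series": [[-0.037, -0.0065, -0.002, 0, 0, 0, 0], [-0.037, -0.0065, -0.002, 0, 0, 0, 0], [-0.037, -0.0065, -0.002, 0, 0, 0, 0], [-0.037, -0.0065, -0.002, 0, 0, 0, 0], [-0.037, -0.0065, -0.002, 0, 0, 0, 0]]}}

```text
time: 0.57
tool_pos: [0.3635, 0.3801, 0.2366]
tool_rot: [-3.141, -0.0, 2.741]
contact_force: [0.6, 0.8, -0.2]
opening: 0.0919
```

Emit:
{"fn": "send_rows", "kwargs": {"series": [[-0.037, -0.0065, -0.002, 0, 0, 0, 0], [-0.037, -0.0065, -0.002, 0, 0, 0, 0], [-0.037, -0.0065, -0.002, 0, 0, 0, 0], [-0.037, -0.0065, -0.002, 0, 0, 0, 0], [-0.037, -0.0065, -0.002, 0, 0, 0, 0]]}}

```text
time: 0.98
tool_pos: [0.5214, 0.2778, 0.2466]
tool_rot: [-3.141, -0.0, 2.741]
contact_force: [-0.1, 0.3, 0.1]
opening: 0.092
```

Emit:
{"fn": "send_rows", "kwargs": {"series": [[0, 0, 0, 0, 0, 0.11, 0], [0, 0, 0, 0, 0, 0.11, 0], [0, 0, 0, 0, 0, 0.11, 0], [0, 0, 0, 0, 0, 0, 0]]}}

```text
time: 1.32
tool_pos: [0.5202, 0.2788, 0.2462]
tool_rot: [-3.141, -0.001, 2.406]
contact_force: [-1.4, 0.0, 0.6]
opening: 0.0918
```

```bash
python3 - <<'E'
from cell import observe, imaging
import cv2,numpy as np
o=observe();print(o['time'],o['tool_pos'],o['tool_rot'],o['qpos'])
c=imaging.read_camera('wrist'); cv2.imwrite('pics/w1.png',c['color'][:,:,::-1]); np.savez('wrist1.npz',**c)
E
```

```text
1.3167 [0.5202168  0.2788236  0.24619277] [-3.14077371e+00 -5.67188889e-04  2.40614867e+00] [ 3.62134881e-01  4.50904910e-01  1.30132932e+00  1.33796177e-04
  1.39034586e+00 -4.73241776e-01]
```

View pics/w1.png

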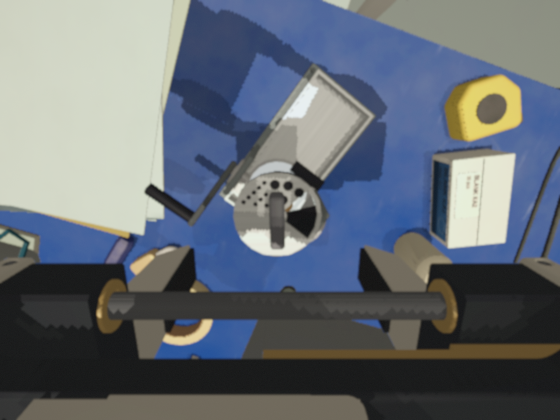

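The wrist view shows the bar upright at about (278,218), in line with the gap between the jaws. The peg is at about (168,203).

```bash
python3 - <<'E'
from h import *
c=cam('wrist',1);P=cloud(c);p=P[:250].reshape(-1,3)
near=(abs(p[:,0]-.52)<.05)&(abs(p[:,1]-.28)<.05)
q=p[near&(p[:,2]>.170)&(p[:,2]<.185)]; print('bar',cv2.minAreaRect((q[:,:2]*1000).astype(np.float32)),np.median(q[:,2]),len(q))
q=p[near&(p[:,2]>.15)&(p[:,2]<.163)]; print('disc',cv2.minEnclosingCircle((q[:,:2]*1000).astype(np.float32)),np.median(q[:,2]))
m=np.zeros(P.shape[:2],bool);m[:250]=1
q=P[:250,140:200].reshape(-1,3); q=q[(q[:,2]>.105)&(q[:,2]<.14)]; print('peg',len(q),cv2.minAreaRect((q[:,:2]*1000).astype(np.float32)),np.percentile(q[:,2],[5,50,95]))
for u,v in[(317,66),(376,116)]: print(ray(c,u,v,.032))
a=ray(c,317,66,.032)-ray(c,376,116,.032); print(np.degrees(np.arctan2(a[1],a[0])),np.linalg.norm(a))
E
```

```text
bar ((521.1834716796875, 277.1989440917969), (11.802041053771973, 43.20486831665039), 48.25129318237305) 0.1786606023364371 826
disc ((520.1797485351562, 282.3934326171875), 42.88218307495117) 0.15682056102468744
peg 825 ((454.59564208984375, 209.3787384033203), (53.79874801635742, 20.464866638183594), 10.328739166259766) [0.1264357  0.13085223 0.13304584]
[0.45372593 0.39796086 0.032     ]
[0.53954144 0.41449249 0.032     ]
-169.09603246470627 0.08739334511957869
```

Emit:
{"fn": "send_rows", "kwargs": {"series": [[-0.0025, 0, 0.028, 0, 0, 0, 0], [0, 0, 0.028, 0, 0, 0, 0], [0, 0, 0.02, 0, 0, 0, 0], [0, 0, 0.007, 0, 0, 0, 0.3], [0, 0, 0, 0, 0, 0, 0.6]], "newtons": 20}}

```text
time: 1.78
tool_pos: [0.5209, 0.2773, 0.1619]
tool_rot: [-3.138, -0.002, 2.413]
contact_force: [0.6, 0.7, 0.7]
opening: 0.083
```

Emit:
{"fn": "send_rows", "kwargs": {"series": [[0, 0, 0, 0, 0, 0, 1], [0, 0, 0, 0, 0, 0, 1], [0, 0, 0, 0, 0, 0, 1], [0, 0, 0, 0, 0, 0, 1], [0, 0, 0, 0, 0, 0, 1]]}}

```text
time: 2.2
tool_pos: [0.5223, 0.2777, 0.1646]
tool_rot: [3.14, 0.001, 2.411]
contact_force: [-0.9, -0.2, -0.0]
opening: 0.0496
```

Emit:
{"fn": "send_rows", "kwargs": {"series": [[0, 0, 0, 0, 0, 0, 1], [0, 0, 0, 0, 0, 0, 1], [0, 0, 0, 0, 0, 0, 1], [0, 0, 0, 0, 0, 0, 1], [0, 0, 0, 0, 0, 0, 1]]}}

```text
time: 2.62
tool_pos: [0.522, 0.2775, 0.1637]
tool_rot: [3.142, -0.0, 2.411]
contact_force: [-0.3, 0.3, -0.2]
opening: 0.0166
```

Emit:
{"fn": "send_rows", "kwargs": {"series": [[0, 0, 0, 0, 0, 0, 1], [0, 0, 0, 0, 0, 0, 1], [0, 0, 0, 0, 0, 0, 1]]}}

```text
time: 2.87
tool_pos: [0.5218, 0.2774, 0.1637]
tool_rot: [-3.141, -0.0, 2.411]
contact_force: [-1.6, -0.4, 1.2]
opening: 0.0121
```

Emit:
{"fn": "send_rows", "kwargs": {"series": [[0, 0, 0, 0, 0, -0.1, 1], [0, 0, 0, 0, 0, -0.1, 1], [0, 0, 0, 0, 0, -0.1, 1], [0, 0, 0, 0, 0, -0.1, 1], [0, 0, 0, 0, 0, -0.1, 1]]}}

```text
time: 3.28
tool_pos: [0.5219, 0.2774, 0.1637]
tool_rot: [-3.141, -0.0, 2.916]
contact_force: [-1.7, -1.0, 0.3]
opening: 0.0121
```

Emit:
{"fn": "send_rows", "kwargs": {"series": [[0, 0, 0, 0, 0, -0.1, 1], [0, 0, 0, 0, 0, -0.1, 1], [0, 0, 0, 0, 0, -0.1, 1], [0, 0, 0, 0, 0, -0.07, 1], [0, 0, 0, 0, 0, 0, 1]]}}

```text
time: 3.7
tool_pos: [0.5219, 0.2775, 0.1637]
tool_rot: [-3.142, -0.0, -3.0]
contact_force: [-1.9, 0.2, 1.0]
opening: 0.0113
```

Emit:
{"fn": "send_rows", "kwargs": {"series": [[0, 0, 0, 0, 0, -0.04, 1], [0, 0, 0, 0, 0, -0.03, 1], [0, 0, 0, 0, 0, 0, 1]]}}

```text
time: 3.95
tool_pos: [0.5219, 0.2775, 0.1637]
tool_rot: [3.141, -0.0, -2.934]
contact_force: [-1.0, -1.0, 1.0]
opening: 0.0117
```

```bash
python3 - <<'E'
from cell import observe
o=observe();print(o['time'],o['tool_pos'],o['tool_rot'],o['torque'],o['qpos'])
E
```

```text
3.95 [0.52185726 0.27750187 0.16367649] [ 3.14142750e+00 -3.82663415e-04 -2.93417370e+00] [-0.05649039  0.24859521 -0.29852596] [ 3.58986463e-01  5.15609251e-01  1.42788944e+00  2.37293725e-04
  1.19844732e+00 -1.41931516e+00]
```

Emit:
{"fn": "send_rows", "kwargs": {"series": [[0, 0, 0, 0, 0, 0.02, 0], [0, 0, 0, 0, 0, 0, 0], [0, 0, 0, 0, 0, 0, 0], [0, 0, 0, 0, 0, 0, 0], [0, 0, 0, 0, 0, 0, 0]]}}

```text
time: 4.37
tool_pos: [0.5221, 0.2776, 0.1638]
tool_rot: [3.141, 0.0, -2.953]
contact_force: [-0.2, -1.2, -0.5]
opening: 0.0405
```

Emit:
{"fn": "send_rows", "kwargs": {"series": [[0, 0, -0.025, 0, 0, 0, 0], [0, 0, -0.03, 0, 0, 0, 0], [0, 0, -0.03, 0, 0, 0, 0], [0.03, -0.019, 0, 0, 0, 0, 0], [0.03, -0.019, 0, 0, 0, 0, 0]]}}

```text
time: 4.78
tool_pos: [0.4715, 0.2294, 0.2505]
tool_rot: [3.141, 0.006, -2.951]
contact_force: [-0.0, -1.6, -0.4]
opening: 0.074
```

Emit:
{"fn": "send_rows", "kwargs": {"series": [[0.03, -0.019, 0, 0, 0, 0, 0], [0, 0, 0, 0, 0, 0, 0]]}}

```text
time: 4.95
tool_pos: [0.4393, 0.2016, 0.2483]
tool_rot: [-3.14, -0.005, -2.953]
contact_force: [1.1, 0.6, -0.4]
opening: 0.0872
```

```bash
python3 - <<'E'
from cell import observe, imaging
import cv2,numpy as np
from h import *
o=observe();print(o['time'],o['tool_pos'],o['tool_rot'],o['opening'])
for n in ['wrist','top']:
    c=imaging.read_camera(n); cv2.imwrite(f'pics/{n}2.png',c['color'][:,:,::-1]); np.savez(f'{n}2.npz',**c)
P=cloud(cam('wrist',2))[:260].reshape(-1,3)
near=(abs(P[:,0]-.52)<.05)&(abs(P[:,1]-.28)<.05)
q=P[near&(P[:,2]>.170)&(P[:,2]<.185)]; print('bar',cv2.minAreaRect((q[:,:2]*1000).astype(np.float32)))
q=P[(abs(P[:,0]-.44)<.05)&(abs(P[:,1]-.2)<.05)&(P[:,2]>.1)&(P[:,2]<.15)]; print('peg',cv2.minAreaRect((q[:,:2]*1000).astype(np.float32)),np.percentile(q[:,2],[5,50,95]))
for x in np.arange(.42,.49,.01):
    r=q[abs(q[:,0]-x)<.005]; print(round(x,2),len(r),r[:,1].min(initial=9),r[:,1].max(initial=0))
E
python3 -c "
import cv2;a=cv2.imread('pics/top2.png')[140:260,200:360];cv2.imwrite('pics/top2z.png',cv2.resize(a,None,fx=4,fy=4,interpolation=2))"
```

```text
4.95 [0.43926127 0.20159277 0.24830385] [-3.14027065 -0.0049109  -2.95336927] 0.08717135303226314
bar ((0.0, 0.0), (0.0, 0.0), 0.0)
peg ((456.3695983886719, 223.19680786132812), (61.88111877441406, 48.6748046875), 8.186631202697754) [0.11772614 0.13004467 0.13287965]
0.42 0 9.0 0.0
0.43 100 0.19488967581138467 0.20605172441298433
0.44 129 0.19586478355338355 0.20800001833361625
0.45 120 0.19778408578735107 0.21005264954501288
0.46 121 0.19968644832440138 0.21185172316948708
0.47 395 0.2015400522315825 0.24991044457939587
0.48 196 0.20183334187884983 0.24988467208389453
0.49 0 9.0 0.0
```

View pics/wrist2.png

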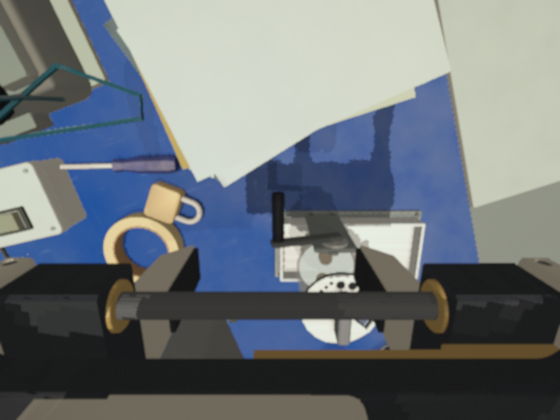

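View pics/top2z.png

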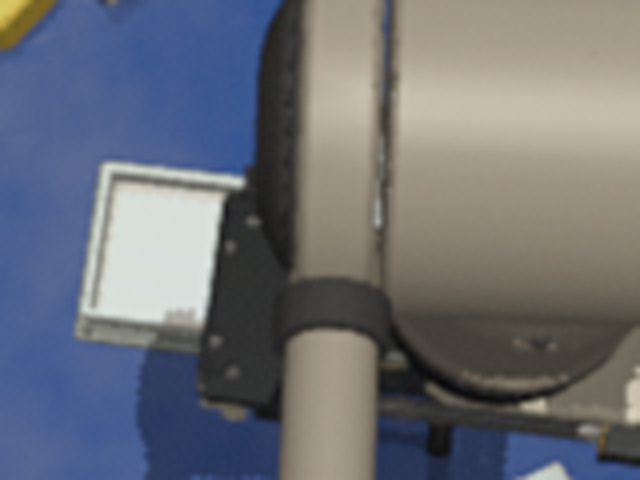

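The wrist view shows the peg upright at (278,218), within the jaw gap. The bar now runs along the dispenser's x axis, with the dark window on the tray side at about (368,325). I'll go down onto the peg.

Emit:
{"fn": "send_rows", "kwargs": {"series": [[-0.005, 0, 0.03, 0, 0, 0, 0], [0, 0, 0.035, 0, 0, 0, 0], [0, 0, 0.035, 0, 0, 0, 0], [0, 0, 0.03, 0, 0, 0, 0], [0, 0, 0.012, 0, 0, 0, 0.3]], "newtons": 20}}

```text
time: 5.47
tool_pos: [0.4483, 0.2057, 0.1028]
tool_rot: [-3.141, -0.005, -2.952]
contact_force: [-0.8, 0.7, 0.0]
opening: 0.0884
```

Emit:
{"fn": "send_rows", "kwargs": {"series": [[0, 0, 0, 0, 0, 0, 1], [0, 0, 0, 0, 0, 0, 1], [0, 0, 0, 0, 0, 0, 1], [0, 0, 0, 0, 0, 0, 1], [0, 0, 0, 0, 0, 0, 1]]}}

```text
time: 5.88
tool_pos: [0.4502, 0.206, 0.108]
tool_rot: [3.141, 0.003, -2.952]
contact_force: [0.2, 0.5, 0.5]
opening: 0.0564
```

Emit:
{"fn": "send_rows", "kwargs": {"series": [[0, 0, 0, 0, 0, 0, 1], [0, 0, 0, 0, 0, 0, 1], [0, 0, 0, 0, 0, 0, 1], [0, 0, 0, 0, 0, 0, 1], [0, 0, 0, 0, 0, 0, 1]]}}

```text
time: 6.3
tool_pos: [0.4492, 0.2056, 0.1068]
tool_rot: [3.142, 0.0, -2.952]
contact_force: [-0.5, 0.1, -0.3]
opening: 0.0228
```

Emit:
{"fn": "send_rows", "kwargs": {"series": [[0, 0, 0, 0, 0, 0, 1], [0, 0, 0, 0, 0, 0, 1], [0, 0, 0, 0, 0, 0, 1]]}}

```text
time: 6.55
tool_pos: [0.4494, 0.2045, 0.1067]
tool_rot: [-3.14, -0.0, -2.952]
contact_force: [0.5, -6.6, 1.3]
opening: 0.0114
```

```bash
python3 - <<'E'
import numpy as np
f=np.arctan2(15.5,-58)-np.arange(27)*.1
y=60*np.cos(f);z=60*np.sin(f)
for i in range(26): print(i,round((y[i+1]-y[i])/1000,4),round(-(z[i+1]-z[i])/1000,4),'at',y[i+1].round(1),z[i+1].round(1))
E
```

```text
0 0.0018 -0.0057 at -56.1 21.2
1 0.0024 -0.0055 at -53.7 26.7
2 0.0029 -0.0052 at -50.8 31.9
3 0.0034 -0.0049 at -47.4 36.8
4 0.0039 -0.0045 at -43.4 41.4
5 0.0043 -0.0041 at -39.1 45.5
6 0.0047 -0.0037 at -34.4 49.2
7 0.0051 -0.0032 at -29.3 52.4
8 0.0054 -0.0027 at -23.9 55.0
9 0.0056 -0.0021 at -18.3 57.1
10 0.0058 -0.0015 at -12.5 58.7
11 0.0059 -0.001 at -6.6 59.6
12 0.006 -0.0004 at -0.6 60.0
13 0.006 0.0002 at 5.4 59.8
14 0.0059 0.0008 at 11.4 58.9
15 0.0058 0.0014 at 17.2 57.5
16 0.0057 0.002 at 22.8 55.5
17 0.0054 0.0026 at 28.3 52.9
18 0.0051 0.0031 at 33.4 49.8
19 0.0048 0.0036 at 38.2 46.3
20 0.0044 0.004 at 42.6 42.2
21 0.004 0.0045 at 46.6 37.7
22 0.0035 0.0048 at 50.2 32.9
23 0.003 0.0052 at 53.2 27.7
24 0.0025 0.0055 at 55.7 22.3
25 0.0019 0.0057 at 57.7 16.6
```

Emit:
{"fn": "send_rows", "kwargs": {"series": [[0, 0.0018, -0.0057, 0, 0, 0, 1], [0, 0.0024, -0.0055, 0, 0, 0, 1], [0, 0.0029, -0.0052, 0, 0, 0, 1], [0, 0.0034, -0.0049, 0, 0, 0, 1], [0, 0, 0, 0, 0, 0, 1]]}}

```text
time: 6.97
tool_pos: [0.4476, 0.214, 0.1287]
tool_rot: [-3.138, -0.0, -2.952]
contact_force: [-0.9, -10.5, 9.0]
opening: 0.0111
```

```bash
python3 - <<'E'
from cell import observe, imaging
import cv2,numpy as np
o=observe();print(o['tool_pos'],o['contact_force'],o['torque'],o['opening'])
for n in ['wrist','scene']:
    c=imaging.read_camera(n); cv2.imwrite(f'pics/{n}3.png',c['color'][:,:,::-1]); np.savez(f'{n}3.npz',**c)
a=cv2.imread('pics/scene3.png')[140:270,190:350];cv2.imwrite('pics/scene3z.png',cv2.resize(a,None,fx=4,fy=4,interpolation=2))
E
```

```text
[0.44760595 0.21399316 0.12874041] [ -0.85349399 -10.51250398   8.97105699] [-1.71361567  0.19421289 -0.08745436] 0.011079683809115847
```

View pics/scene3z.png

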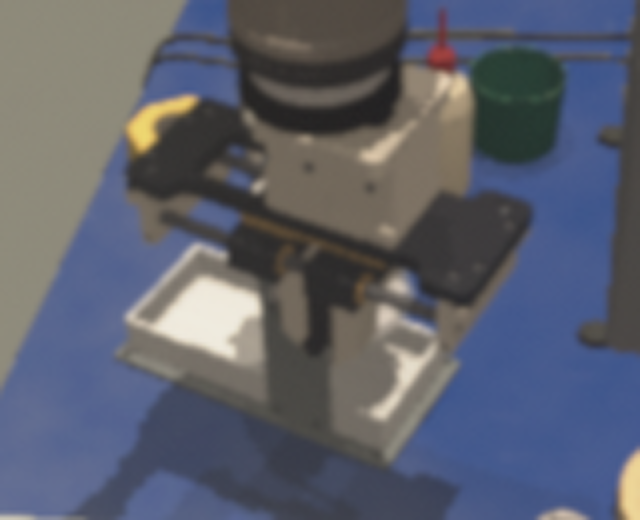

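View pics/wrist3.png

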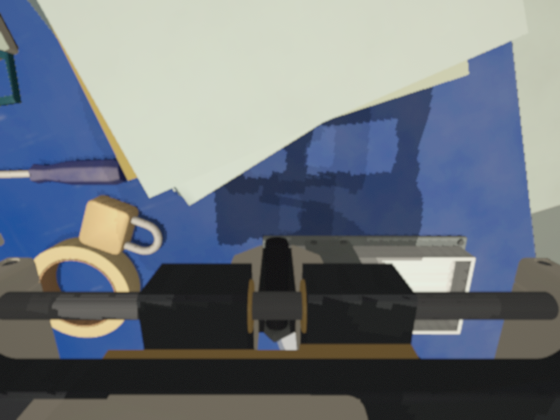

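Peg is still held between the jaws at (277,290). The force is mostly radial, so the path is slightly inside the circle. I'll continue and move out by about 1 mm.

Emit:
{"fn": "send_rows", "kwargs": {"series": [[0, 0.0034, -0.005, 0, 0, 0, 1], [0, 0.0038, -0.0046, 0, 0, 0, 1], [0, 0.0043, -0.0042, 0, 0, 0, 1], [0, 0.0048, -0.0037, 0, 0, 0, 1]]}}

```text
time: 7.4
tool_pos: [0.4445, 0.2297, 0.1458]
tool_rot: [-3.137, -0.001, -2.952]
contact_force: [-0.2, -10.5, 2.8]
opening: 0.0112
```

Emit:
{"fn": "send_rows", "kwargs": {"series": [[0, 0.0054, -0.0027, 0, 0, 0, 1], [0, 0.0056, -0.0021, 0, 0, 0, 1], [0, 0.0058, -0.0015, 0, 0, 0, 1], [0, 0.0059, -0.001, 0, 0, 0, 1], [0, 0.006, -0.0004, 0, 0, 0, 1]]}}

```text
time: 7.82
tool_pos: [0.4394, 0.2585, 0.1543]
tool_rot: [-3.138, 0.001, -2.952]
contact_force: [0.3, -7.8, 5.3]
opening: 0.0112
```

```bash
python3 - <<'E'
from cell import observe, imaging
import cv2,numpy as np
o=observe();print(o['tool_pos'],o['contact_force'],o['torque'],o['opening'])
c=imaging.read_camera('wrist'); cv2.imwrite('pics/wrist4.png',c['color'][:,:,::-1])
E
```

```text
[0.43942864 0.25849006 0.1543303 ] [ 0.29104213 -7.80929505  5.27067543] [-1.41243536 -0.11862637 -0.0167598 ] 0.01119358507084322
```

View pics/wrist4.png

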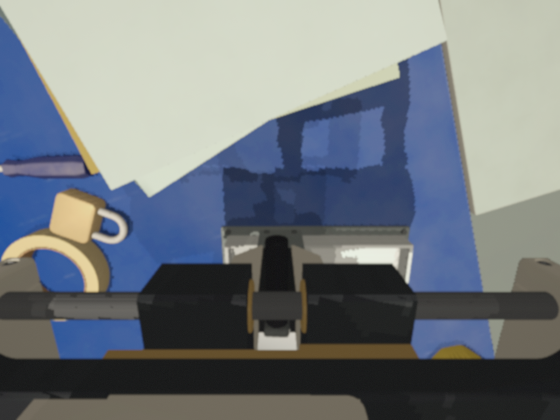

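Emit:
{"fn": "send_rows", "kwargs": {"series": [[0, 0.006, 0.0006, 0, 0, 0, 1], [0, 0.0059, 0.0012, 0, 0, 0, 1], [0, 0.0058, 0.0018, 0, 0, 0, 1], [0, 0.0057, 0.0022, 0, 0, 0, 1], [0, 0.0054, 0.0026, 0, 0, 0, 1]]}}

```text
time: 8.28
tool_pos: [0.4339, 0.2875, 0.1456]
tool_rot: [-3.14, 0.001, -2.952]
contact_force: [0.4, -5.2, 5.0]
opening: 0.0111
```

Emit:
{"fn": "send_rows", "kwargs": {"series": [[0, 0.0051, 0.0031, 0, 0, 0, 1], [0, 0.0048, 0.0036, 0, 0, 0, 1], [0, 0.0044, 0.004, 0, 0, 0, 1], [0, 0.004, 0.0045, 0, 0, 0, 1], [0, 0, 0, 0, 0, 0, 1]]}}

```text
time: 8.7
tool_pos: [0.4304, 0.3062, 0.1295]
tool_rot: [-3.141, 0.001, -2.952]
contact_force: [2.3, -1.9, -2.1]
opening: 0.0107
```

Emit:
{"fn": "send_rows", "kwargs": {"series": [[0, 0.0035, 0.0048, 0, 0, 0, 1], [0, 0.003, 0.0052, 0, 0, 0, 1], [0, 0.0025, 0.0055, 0, 0, 0, 1], [0, 0.001, 0.003, 0, 0, 0, 1], [0, 0, 0, 0, 0, 0, 1]]}}

```text
time: 9.12
tool_pos: [0.4286, 0.3162, 0.111]
tool_rot: [-3.142, 0.001, -2.952]
contact_force: [4.2, -0.9, -2.2]
opening: 0.0113
```

```bash
cat > look.py <<'E'
import sys
from cell import observe, imaging
import cv2,numpy as np
i=sys.argv[1]
o=observe();print(o['time'],o['tool_pos'],o['contact_force'],o['opening'])
for n in ['top','scene']:
    c=imaging.read_camera(n); np.savez(f'{n}{i}.npz',**c)
    a=c['color'][140:270,190:350,::-1]; cv2.imwrite(f'pics/{n}{i}z.png',cv2.resize(a,None,fx=4,fy=4,interpolation=2))
a=cv2.imread(f'pics/top{i}z.png');b=cv2.imread(f'pics/scene{i}z.png')
cv2.imwrite(f'pics/both{i}.png',cv2.resize(np.hstack([a,b]),(800,325)))
c=imaging.read_camera('wrist'); cv2.imwrite(f'pics/wrist{i}.png',c['color'][:,:,::-1])
E
python3 look.py 5
```

```text
9.1167 [0.42855811 0.3161569  0.11102988] [ 4.21777    -0.87292502 -2.19381664] 0.01125562221306373
```

View pics/both5.png

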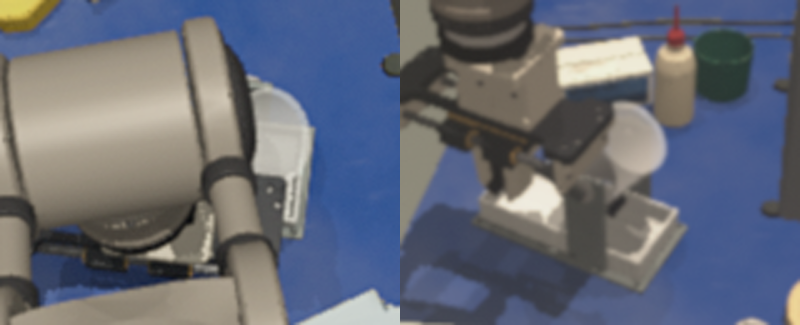

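View pics/wrist5.png

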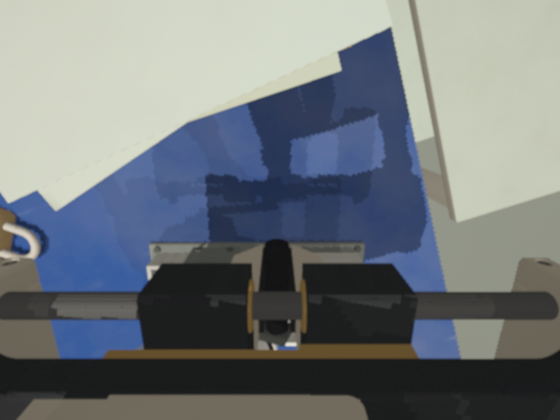

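Emit:
{"fn": "send_rows", "kwargs": {"series": [[0, 0.001, 0.003, 0, 0, 0, 1], [0, 0, 0, 0, 0, 0, 1], [0, 0, 0, 0, 0, 0, 1], [0, 0, 0, 0, 0, 0, 1], [0, 0, 0, 0, 0, 0, 1]]}}

```text
time: 9.68
tool_pos: [0.4284, 0.3171, 0.1083]
tool_rot: [3.142, 0.001, -2.952]
contact_force: [4.6, -3.1, 1.6]
opening: 0.0115
```

Emit:
{"fn": "send_rows", "kwargs": {"series": [[0, 0, 0, 0, 0, 0, 0], [0, 0, 0, 0, 0, 0, 0], [0, 0, 0, 0, 0, 0, 0], [0, 0, 0, 0, 0, 0, 0], [0, 0, -0.01, 0, 0, 0, 0]]}}

```text
time: 10.1
tool_pos: [0.4264, 0.3167, 0.1167]
tool_rot: [-3.141, -0.004, -2.952]
contact_force: [-0.1, -0.3, -0.3]
opening: 0.0399
```

Emit:
{"fn": "send_rows", "kwargs": {"series": [[0.01, 0, -0.03, 0, 0, 0, 0], [0.02, 0, -0.03, 0, 0, 0, 0], [0.03, 0, -0.02, 0, 0, 0, 0], [0.04, 0, 0, 0, 0, 0, 0], [0.04, 0, 0, 0, 0, 0, 0]]}}

```text
time: 10.52
tool_pos: [0.2897, 0.2909, 0.1998]
tool_rot: [3.14, 0.003, -2.953]
contact_force: [-0.8, 0.4, -0.1]
opening: 0.0731
```

```bash
python3 look.py 6
```

```text
10.5167 [0.28972915 0.29090223 0.19980846] [-0.79964448  0.41657565 -0.10122578] 0.07314594363058674
```

View pics/both6.png

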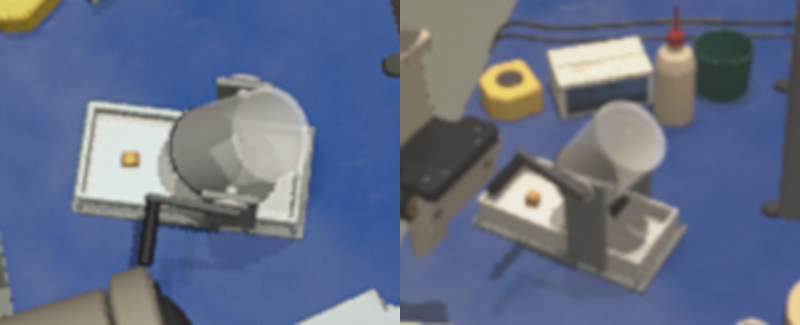

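View pics/wrist6.png

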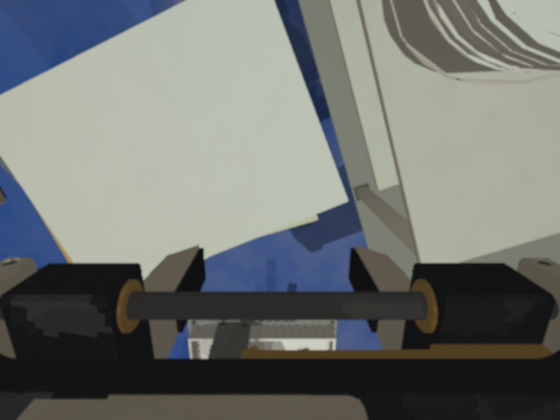

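One collar is visible in the tray, at (130,158) in the left panel. I don't see the second, so I'll look for brass pixels.

```bash
python3 - <<'E'
from h import *
for n,r in dict(top=(155,245,215,320),scene=(175,260,215,310)).items():
    c=cam(n,6); a,b,x,y=r; im=c['color'][a:b,x:y,::-1]
    cv2.imwrite(f'pics/{n}6b.png',cv2.resize(im,None,fx=7,fy=7,interpolation=cv2.INTER_CUBIC))
    hsv=cv2.cvtColor(im,cv2.COLOR_BGR2HSV); m=((hsv[...,0]>8)&(hsv[...,0]<28)&(hsv[...,1]>70)).astype(np.uint8)
    k=cv2.connectedComponentsWithStats(m); P=cloud(c)
    for s,ce in zip(k[2][1:],k[3][1:]):
        u,v=ce[0]+x,ce[1]+a; print(n,s,u,v,P[int(v),int(u)].round(3))
E
```

```text
top [24 46  6  5 30] 241.5 203.0 [0.504 0.369 0.026]
scene [  7   0  25  13 272] 234.23529411764707 180.20220588235293 [0.597 0.49  0.03 ]
scene [25 41  6  6 29] 242.72413793103448 218.58620689655172 [0.502 0.366 0.025]
```

View pics/scene6b.png

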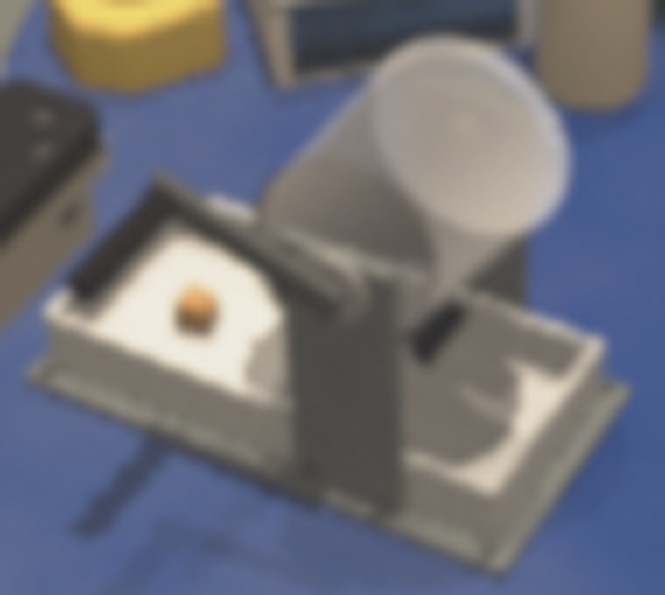

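View pics/top6b.png

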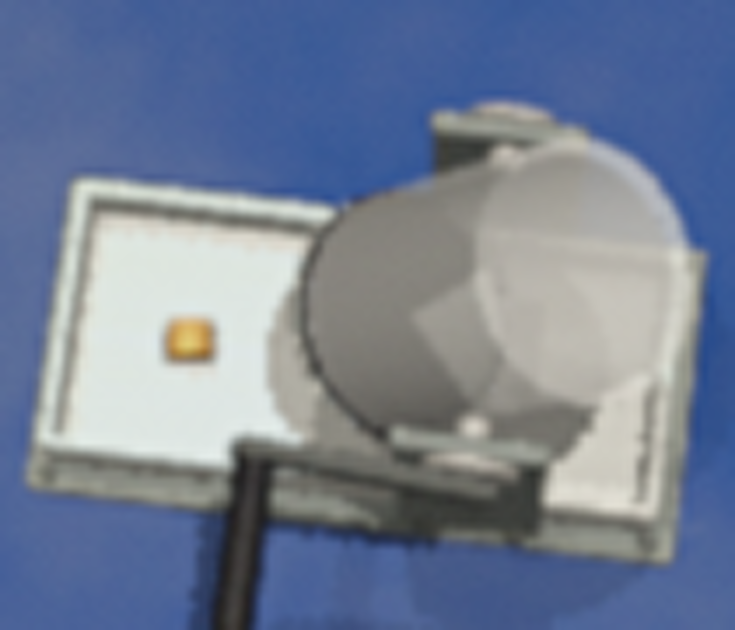

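Emit:
{"fn": "send_rows", "kwargs": {"series": [[0, 0.035, 0, 0, 0, 0.12, 0], [0, 0.035, 0, 0, 0, 0.12, 0], [0, 0.035, 0, 0, 0, 0.12, 0], [0, 0, 0, 0, -0.12, 0, 0], [0, 0, 0, 0, -0.12, 0, 0]]}}

```text
time: 11.08
tool_pos: [0.2856, 0.3951, 0.1984]
tool_rot: [3.139, 0.245, 2.978]
contact_force: [0.7, -0.2, -0.4]
opening: 0.092
```

Emit:
{"fn": "send_rows", "kwargs": {"series": [[0, 0, 0, 0, -0.12, 0, 0], [0, 0, 0, 0, -0.12, 0, 0], [0, 0, 0, 0, -0.12, 0, 0], [0, 0, 0, 0, 0, 0, 0]]}}

```text
time: 11.42
tool_pos: [0.2815, 0.393, 0.197]
tool_rot: [-3.139, 0.601, 2.984]
contact_force: [-0.9, -0.6, -0.8]
opening: 0.0919
```

```bash
python3 look.py 7
```

```text
11.4167 [0.28153279 0.39296964 0.19700225] [-0.91828483 -0.60397339 -0.78601892] 0.09190478110384545
```

View pics/wrist7.png

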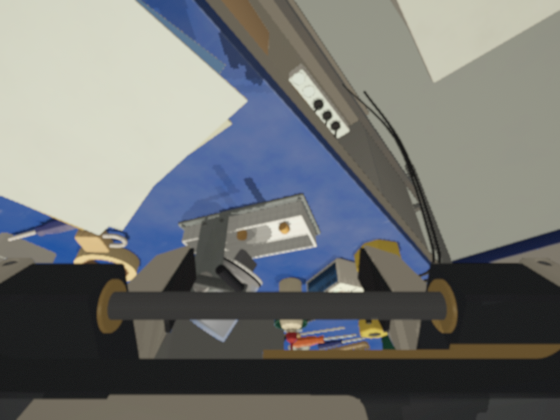

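The tilted wrist view shows two brass blobs in the tray, at (285,227) and (241,236). I'll measure both.

```bash
python3 - <<'E'
from cell import observe, imaging
from h import *
c=imaging.read_camera('wrist'); cv2.imwrite('pics/wrist8.png',cv2.resize(c['color'][185:300,170:330,::-1],None,fx=5,fy=5,interpolation=2))
P=cloud(c);hsv=cv2.cvtColor(c['color'],cv2.COLOR_RGB2HSV); m=((hsv[...,0]>8)&(hsv[...,0]<28)&(hsv[...,1]>90)).astype(np.uint8)
m[:195]=0;m[250:]=0;m[:,:185]=0;m[:,320:]=0
k,l,s,ce=cv2.connectedComponentsWithStats(m)
O=np.array([.522,.2775]);t=np.radians(11.3);R=np.array([[np.cos(t),np.sin(t)],[-np.sin(t),np.cos(t)]])
for i in range(1,k):
    if s[i,4]>15:
        w=np.median(P[l==i],0); print(s[i],w.round(3),'disp',(R@(w[:2]-O)).round(3))
print(observe()['contact_force'])
E
```

```text
[280 223   9  10  74] [0.498 0.369 0.022] disp [-0.005  0.094]
[237 230  10  10  78] [0.508 0.303 0.021] disp [-0.008  0.028]
[-0.21021656  0.68729003  0.1361742 ]
```

View pics/wrist8.png

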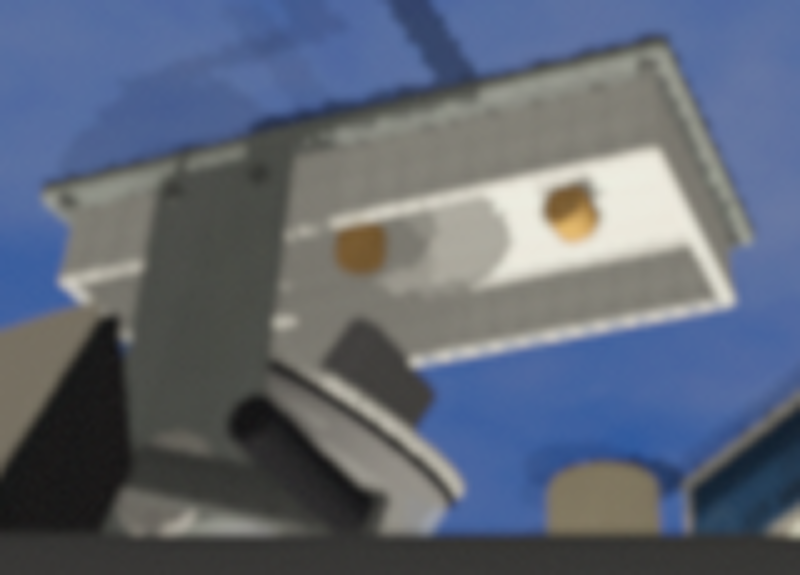

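Both collars lie on the tray floor, and the bar grip is still at right angles to the pour direction. The gripper is clear of everything, so I'm handing in.

```bash
python3 -c "
from cell import workorder,observe
print(observe()['time'],workorder.hand_in())"
```

```text
the job is handed in; nothing more can be done
11.6167 None
```

I turned the dial to its largest opening and tipped the jar. Both brass collars are in the tray, and the job was handed in at 11.6 s, well under the 56 s limit.

- **Dial:** I gripped the bar and turned it counter-clockwise about 0.94 rad with the jar upright. The moment rose to about 0.3 N m there, which I took as the stop at dial 0.
- **Jar:** I held the crank peg from above and swung it over in an arc to about 2.55–2.6 rad. Then I opened the gripper and backed clear.
- **Collars:** The top and scene views after release showed only one. A tilted wrist view then showed both, one of them hidden under the jar. In the dispenser's frame they lie at about (-5, 94) mm and (-8, 28) mm. Their visible surfaces are about 21 mm above the bench, so both are inside the judged area.
- **Clearance:** The contact force was near zero before handing in, and the gripper was well away from the dispenser.

**Not checked:** after tipping, I judged the dial only by eye from the bar's direction and did not measure its angle again. I also took the collars to be at rest from the still pictures; I did not measure their speed.

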